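# Swap three bench instruments back onto their own stands

### The job

The tape measure, the specimen holder and the folding thread counter have been put down on each other's stands. Set each one upright in the middle of the stand that has the shape of its own foot: the round specimen holder on the round stand, the squarish thread counter on the square stand with its edges parallel to the stand's, and the long narrow tape measure on the oblong stand, lengthwise along it. The cork mat is free for parking one on the way; leave the loading weight, the white tub and the roll of tape where they are.

Things in the scene. Friction and masses are not known exactly. Their poses are not given: they have to be found in the camera images.
- tape_measure: Yellow and black pocket tape measure standing upright, 29 mm thick along its own x, 77 mm long along its own y (the case reaches 38 mm to +y, 28 mm to -y, the rest is the metal hook low at the -y end), 58 mm high. Origin: centre of this underside box, z up. Graspable from above across its thickness. About 0.15 kg.
- specimen_holder: Low round steel specimen holder with a pale felt face on top, 53 mm across, 19 mm high, standing flat. Origin: centre of its underside, z up. Graspable from above across any diameter. 0.19 kg.
- thread_counter: Black folding thread counter (small magnifier): a square foot frame and a square lens plate above it (36 to 39 mm up) joined by one upright wall on its +x side, the -x side open; 37 mm along its own x, 33 mm along its own y, 43 mm high. Origin: centre of its underside, z up. Graspable from above across its own y (32 mm between the plate edges). 0.055 kg.
- round_stand: Round stand fixed to the worktop: aluminium disc 86 mm across with a thin grey felt pad; its top is 8 mm above its origin, which is the centre of its underside (z = 0). z up.
- square_stand: Square stand fixed to the worktop: aluminium plate 80 x 80 mm with a thin grey felt pad, edges along its own x and y; top 8 mm above its origin, the centre of its underside. z up.
- oblong_stand: Oblong stand fixed to the worktop: aluminium plate 58 mm along its own x and 116 mm (its length) along its own y, with a thin grey felt pad; top 8 mm above its origin, the centre of its underside. z up.
- cork_mat: Empty six-sided cork mat fixed to the worktop, 90 mm across its flats, 4 mm thick, free for parking. Origin: centre of its underside, z up.
- loading_weight: Bystander: small steel loading weight with a knob, 39 mm across, 34 mm high. Origin: centre of its underside.
- tub: Bystander: white plastic tub with a lid, 65 x 72 mm, 40 mm high. Origin: centre of its underside.
- tape_roll: Bystander: flat-lying roll of brown tape, 94 mm across, 25 mm high. Origin: centre of its underside.

How it is judged:
By the outcome, as a careful person would: the job done as asked, in the order asked, and still so for the second after the job is handed in, with the robot touching nothing.
It also fails if it takes over 120 s, if anything falls off the work surface, if the arm or the gripper's body presses on something with over 40 N, if the wrist force passes 120 N, or if a joint passes its speed limit or range.

### The arm

A 6-joint arm with a two-finger parallel gripper is mounted at the origin on a cart in front of the work surface, level with it; the furniture and walls round the work are solid. World frame = base frame: x ahead of the robot, y to its left, z up, the work surface at z = 0. Lengths are in mm, angles in rad, forces in N, time in s.
With the tool pointing down it reaches from about 400 to 925 mm from the base axis. Payload 12.5 kg.
Tool frame: the origin (TCP) lies at the very end of the fingers, on their centre line; the grasp point (between the pads) lies 19 mm behind it; z points along the fingers, y is the line along which they close (so a half turn about z gives the same grasp; the last joint's range is limited). The gripper opens to 95 mm and grips with 3 to 60 N. Pads are 20 mm wide; open, the fingers measure 119 mm over their backs; the gripper's body (75 mm by 180 mm) begins 59 mm behind the grasp point.
Start: joints at [1.214, 0.491, 1.559, -0, 1.092, -0.106], TCP at [155.094, 605.469, 214.661] pointing down, gripper open.
Joint ranges: [-3.1, 3.1], [-0.84, 2.19], [0.05, 2.79], [-1.13, 4.28], [0.06, 2.93], [-2.69, 2.69]. Speed limits (rad/s): [2.22, 2.22, 2.79, 3.14, 3.14, 3.14].

### API

Orientations are given as [roll, pitch, yaw] about the fixed x, y, z axes, in that order (R = Rz(yaw) Ry(pitch) Rx(roll)).
In Python, from cell import state, imaging, env, spot_in, mark_of gives the robot as it stands. The module is installed in compiled form; this text tells all that it offers.
- The arm moves only by the tool step_arm, never from a script. Its argument "increments" is a list of rows, each an object with "slide": the shift along the tool's x, y, z in m, a list of three; "roll": the turn about the tool's z in rad. A call has 1 to 5 rows; each row is the pose to reach, as a shift and turn from the pose commanded when the call began, along the tool's axes at that moment; what a row does not reach only later rows make up. A row lasts 1/8 s, in which the tool goes at most 62.5 mm and 10.7 degrees, less where a joint would pass 70% of its speed; a pose out of reach is approached as far as the arm can. A call with a gripper value outside its range is refused whole. "fingers" is the opening, from 0 (shut) to 1 (fully open), set as the call begins (left out, the last holds). The fingers move at their own pace and stop on an object; the grip force is fixed at half the most. Time passes only in rows, so rows that repeat a pose let the fingers close. It gives the time, the measured TCP pose, the force, the opening and the grip force at its end, in the units of the state.
- state(): the state, without advancing time (a new reading comes with each control period).
- imaging.read_camera(name): name is "side" or "top"; returns a dict with "color" (384x512x3 uint8, red, green, blue), "z_map" (384x512 float32, mm along the optical axis (not along the pixel's ray), 0 where there is no reading), "intrinsics" (3x3 intrinsics, pixels), "camera_from_world" (4x4, takes a point from world to camera coordinates). Camera axes: x right, y up, looking along -z (the intrinsics and any distortion apply to the point x, -y, -z); pixel columns grow to the right and rows downward; lengths in mm; the calibration is good to about 2 mm. A picture is of the moment at which its call begins.
- env.job_done(): hands the job in; it is judged then, once.
Trained networks look in the newest picture that a camera, given by its name, has taken for a name from the list of things; names that differ only in an ending like _2 or _b are one class to them, and where a whole thing is asked for, a point or a joint stands for the part that bears it (a point fixed in the world has none). Each returns a list of dicts, best first, with "confidence" (0 to 1); they miss things now and then, are a little off and sometimes report something else, mostly with a low value. They report only what shows in the picture. A call takes as long as a camera call.
- spot_in(camera, target): "bbox" ([left, top, right, bottom] in pixels, round what is visible of it).
- mark_of(camera, target): "uv" ([column, row] in pixels: a listed point, or the origin of a listed thing).
The state is a dict: "t": time; "joints": joint angles; "qvel": joint speeds; "tau": joint torques, N m; "eef_pos": TCP position; "tcp_rot": TCP orientation; "ft_force": force on the tool from outside, world axes, zero at the start; "moment": the same for the moment, N m; "opening": opening from 0.0 (shut) to 1.0 (fully open); "grip_force": force on a finger pad.
Only numpy, scipy, OpenCV 4.12 (cv2) and the standard library are available. Lean on these libraries where they do the work, as an engineer would, in place of code of your own. Each camera call takes 0.05 s, during which the arm holds its last target. There are 200 camera calls.

## Working session

There is one attempt and no reset: what is moved stays moved. The work goes in short steps, Python scripts to look and compute and a tool call to move; the robot and the scene stay as the last step left them, time stands still between calls to the robot, and variables do not carry over. Pictures are saved under pics/ and viewed, at most 14 in all, crops included, and the job is handed in when it is done.

Besides the shell and the picture viewer there is one more tool, called after "Call:" in YAML: its name, and indented under it one key for each argument. step_arm: Moves the arm, as the interface text tells. Its arguments: {"type":"object","properties":{"increments":{"type":"array"},"fingers":{"type":"number"}},"required":["increments"]}

```bash
mkdir -p pics
cat > h.py <<'E'
import numpy as np, cv2
from cell import state, imaging, env, spot_in, mark_of
def cam(n):
    d=imaging.read_camera(n); return d
def cloud(d):
    K=np.array(d["intrinsics"]);T=np.linalg.inv(np.array(d["camera_from_world"]))
    z=d["z_map"].astype(float);v,u=np.mgrid[:384,:512]
    p=np.stack([(u-K[0,2])/K[0,0]*z,-(v-K[1,2])/K[1,1]*z,-z,np.ones_like(z)],-1)
    w=(p@T.T)[...,:3]; w[z==0]=np.nan; return w
def ray(d,uv,h):
    K=np.array(d["intrinsics"]);T=np.linalg.inv(np.array(d["camera_from_world"]))
    r=T[:3,:3]@np.array([(uv[0]-K[0,2])/K[0,0],-(uv[1]-K[1,2])/K[1,1],-1]);o=T[:3,3]
    return o+r*(h-o[2])/r[2]
def save(d,name,s=1.5):
    cv2.imwrite("pics/"+name,cv2.resize(d["color"][...,::-1],None,fx=s,fy=s,interpolation=cv2.INTER_CUBIC))
E
python3 - <<'E'
from h import *
np.set_printoptions(precision=1,suppress=True)
print(state())
H=dict(tape_measure=8,specimen_holder=8,thread_counter=8,round_stand=0,square_stand=0,oblong_stand=0,cork_mat=0,loading_weight=0,tub=0,tape_roll=0)
for n in("top","side"):
    d=cam(n);save(d,n+"0.png");np.savez(n+"0.npz",**d)
    print(n,np.linalg.inv(d["camera_from_world"])[:3,3],d["intrinsics"][0][0])
    for k,h in H.items():
        m=mark_of(n,k)
        print(k,[(x["confidence"],np.round(x["uv"]),ray(d,x["uv"],h)[:2]) for x in m[:2]])
E
```

```text
{'t': 0.0, 'joints': array([ 1.2,  0.5,  1.6, -0. ,  1.1, -0.1]), 'qvel': array([ 0., -0.,  0.,  0., -0.,  0.]), 'tau': array([ -0. , -61.3, -25.8,   0.1,   0. ,  -0. ]), 'eef_pos': array([155. , 605.2, 214.1]), 'tcp_rot': array([-3.1, -0. ,  2.9]), 'ft_force': array([-0.7, -0.5,  0.3]), 'moment': array([-0.,  0.,  0.]), 'grip_force': 0.0, 'opening': 0.9996612505182522}
top [ 318.3   41.1 1065.8] 439.4849494952839
tape_measure [(0.8, array([283., 195.]), array([479.9, -41.1]))]
specimen_holder [(0.86, array([340., 158.]), array([ 573.3, -182.9]))]
thread_counter [(0.84, array([150., 196.]), array([478.6, 281.6]))]
round_stand []
square_stand [(0.66, array([337., 156.]), array([ 579.4, -179.3]))]
oblong_stand [(0.58, array([155., 204.]), array([461. , 271.7]))]
cork_mat [(0.85, array([221., 155.]), array([583.7, 110.7]))]
loading_weight [(0.54, array([221., 208.]), array([450. , 110.4]))]
tub [(0.9, array([166., 155.]), array([584.6, 247.4]))]
tape_roll [(0.89, array([344., 209.]), array([ 446.5, -190.3]))]
side [356.3 674.5 594.5] 382.7784562126776
tape_measure []
specimen_holder [(0.64, array([257., 156.]), array([ 569.8, -175.3])), (0.62, array([305., 160.]), array([ 438.3, -187.4]))]
thread_counter [(0.96, array([252., 302.]), array([465.4, 281.4]))]
round_stand [(0.61, array([279., 194.]), array([479.9, -38.7]))]
square_stand [(0.71, array([225., 226.]), array([574.2, 100.5])), (0.51, array([256., 159.]), array([ 570.7, -172.7]))]
oblong_stand [(0.93, array([256., 300.]), array([461.3, 271.5]))]
cork_mat [(0.69, array([223., 226.]), array([579.8,  99.2]))]
loading_weight [(0.83, array([276., 236.]), array([457.3, 103.4]))]
tub [(0.71, array([193., 277.]), array([592.1, 249. ]))]
tape_roll [(0.61, array([306., 162.]), array([ 436.6, -190.9]))]
```

View pics/top0.png

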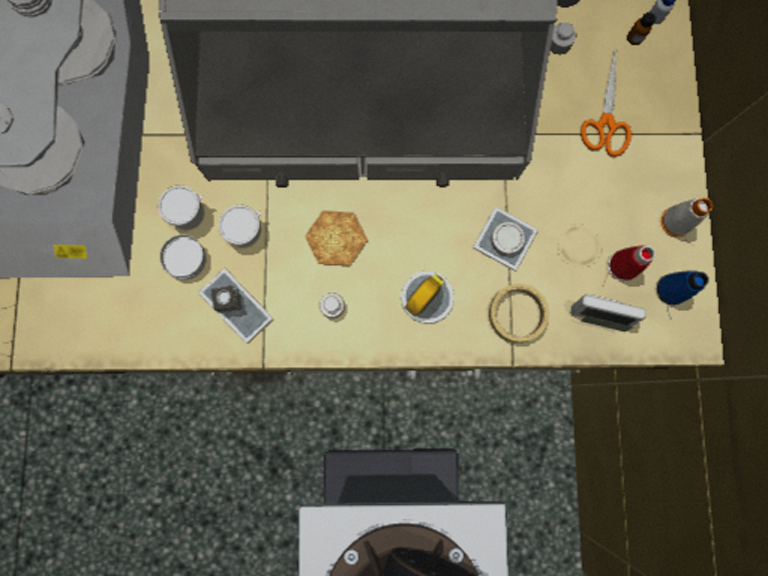

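View pics/side0.png

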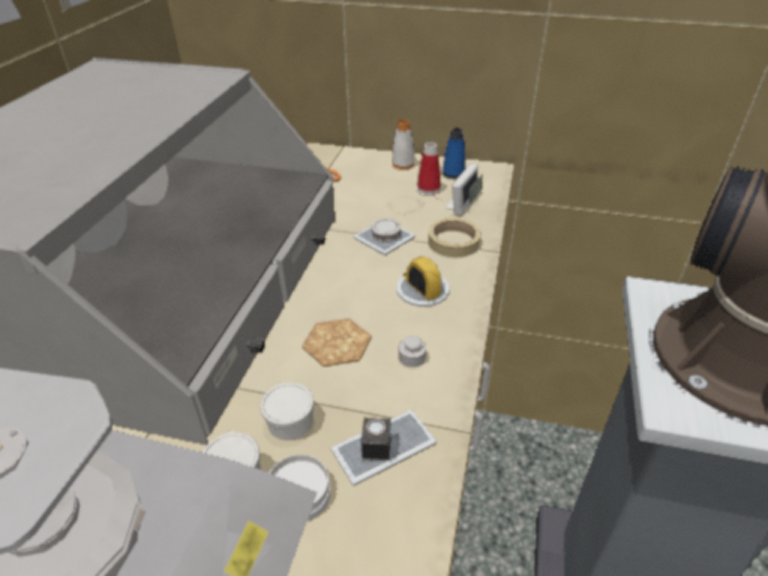

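The top view shows the tape measure on the round stand at (427,297). The holder is on the square stand at (506,239), and the thread counter is on the oblong stand at (228,298). The cork mat at (337,238) is free, and the hood drawers end near row 180. Next I'll measure from the depth clouds.

Run:
```python
from h import *
np.set_printoptions(precision=1,suppress=True)
ds={n:dict(np.load(n+"0.npz")) for n in("top","side")}
C={n:cloud(d) for n,d in ds.items()}
for nm,c,r in(("round",(480,-39),75),("square",(577,-178),75),("oblong",(461,271),80),("mat",(583,108),70)):
    for n,w in C.items():
        m=(np.hypot(w[...,0]-c[0],w[...,1]-c[1])<r)
        z=w[m][:,2]
        print(nm,n,m.sum(),np.histogram(z,bins=[-20,-6,-2,2,4,6,8,10,12,16,20,25,30,35,40,45,50,55,60,65,70,80])[0])
        for lo,hi in((4.5,12),(15,90)):
            s=m&(w[...,2]>lo)&(w[...,2]<hi); p=w[s]
            if len(p)>8: print("   ",lo,len(p),p.mean(0),[np.round(x,1) for x in cv2.minAreaRect(p[:,:2].astype(np.float32))[:2]],cv2.minAreaRect(p[:,:2].astype(np.float32))[2])
w=C["top"]
# furniture: min x of points higher than 60 per y band
for y in range(-300,450,50):
    m=(abs(w[...,1]-y)<25)&(w[...,0]>550)
    for lo,hi in((30,100),(100,250),(250,700)):
        s=m&(w[...,2]>lo)&(w[...,2]<hi); print(y,lo,w[s][:,0].min() if s.any() else None,end=" | ")
    print()
big=[]
for (u,v) in((285,198),(338,158),(155,203)):
    big.append(cv2.resize(ds["top"]["color"][v-28:v+28,u-28:u+28,::-1],(266,266),interpolation=cv2.INTER_CUBIC))
b2=[]
for (u,v) in((282,188),(256,157),(256,297)):
    b2.append(cv2.resize(ds["side"]["color"][v-35:v+35,u-35:u+35,::-1],(266,266),interpolation=cv2.INTER_CUBIC))
cv2.imwrite("pics/crops0.png",np.vstack([np.hstack(big),np.hstack(b2)]))
```

```text
round top 2893 [   1  223 1325  326  138  221  199   96   30    4    6    5    8    7
   13   31   31   46  113   68    2]
    4.5 609 [473.1 -48.1   8. ] [array([481.9, -46.2]), array([129.5, 125.3])] 38.03264236450195
    15 334 [468.5 -34.9  56.8] [array([476.2, -40.9]), array([28.9, 76.5])] 48.64530944824219
round side 1957 [  0 119 995  33  73 160  53  19  22  32  39  43  38  38  42  48  50  45
  87  21   0]
    4.5 299 [477.3 -26.6   7.2] [array([473.9, -33.9]), array([83.3, 66.2])] 12.356675148010254
    15 488 [470.4 -22.7  44.1] [array([478.3, -35.9]), array([28.6, 77.3])] 52.90862274169922
square top 2735 [  19  208 1165  288  139  213  215   91   21   13   73  270   20    0
    0    0    0    0    0    0    0]
    4.5 616 [ 571.  -174.7    8. ] [array([ 581.1, -181.9]), array([134.8, 133.8])] 64.9226303100586
    15 379 [ 567.3 -176.7   26.4] [array([ 567.9, -177.2]), array([50.8, 51.3])] 88.35271453857422
square side 1309 [  0  83 668  29  60 158  59  16  22  25  70 119   0   0   0   0   0   0
   0   0   0]
    4.5 286 [ 570.4 -157.3    7.2] [array([ 571.7, -173.1]), arra
[... 1660 characters left out ...]
5890916507 | 0 100 666.4806234924783 | 0 250 798.643220873346 | 
50 30 667.1774595818346 | 50 100 666.6789145509018 | 50 250 798.3401784022969 | 
100 30 667.3389085831091 | 100 100 669.01566953258 | 100 250 798.3657502456515 | 
150 30 667.2975482066502 | 150 100 667.1568375583151 | 150 250 798.5624283814498 | 
200 30 582.3040307028491 | 200 100 666.876406764023 | 200 250 798.6084459181 | 
250 30 555.6746606679142 | 250 100 666.9741911169622 | 250 250 798.6403400720639 | 
300 30 561.6338530701692 | 300 100 667.4126430564764 | 300 250 784.3072365484135 | 
350 30 565.9070386663141 | 350 100 None | 350 250 None | 
400 30 554.1710667744591 | 400 100 550.0583272806329 | 400 250 780.8755885413677 |
```

View pics/crops0.png

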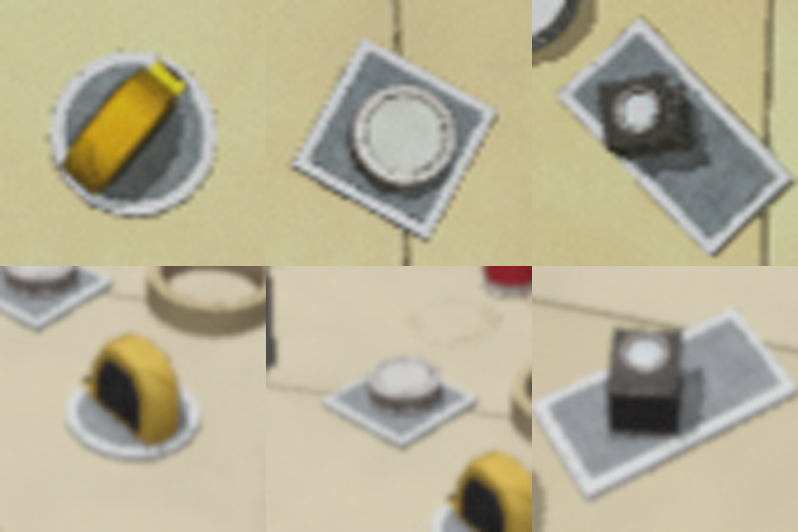

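The crops show the tape's hook end pointing to +x/−y. The counter's solid wall faces the side camera (+y), and its plate is nearly axis-aligned. Next I'll fit precise outlines.

```bash
cat >> h.py <<'E'
def stands(d,n,show=None):
    """outline of low-saturation blobs projected at z=8"""
    w=cloud(d); hsv=cv2.cvtColor(d["color"],cv2.COLOR_RGB2HSV).astype(float)
    out={}
    for k,c,r in(("round",(478,-38),62),("square",(573,-176),75),("oblong",(462,271),78)):
        S=8
        col=cv2.resize(d["color"],None,fx=S,fy=S,interpolation=cv2.INTER_CUBIC)
        P=np.array(d["intrinsics"])
        m=(np.hypot(w[...,0]-c[0],w[...,1]-c[1])<r)&(w[...,2]<40)|((np.hypot(w[...,0]-c[0],w[...,1]-c[1])<40))
        m=cv2.resize(m.astype(np.uint8),None,fx=S,fy=S,interpolation=cv2.INTER_NEAREST)
        s=cv2.cvtColor(col,cv2.COLOR_RGB2HSV)[...,1]
        b=((s<55)&(m>0)).astype(np.uint8)
        cs=cv2.findContours(b,cv2.RETR_EXTERNAL,cv2.CHAIN_APPROX_NONE)[0]
        ct=max(cs,key=cv2.contourArea)[:,0].astype(float)
        uv=(ct+.5)/S-.5
        p=np.array([ray(d,q,8)[:2] for q in uv],np.float32)
        if k=="round":
            (x,y),rad=cv2.minEnclosingCircle(p); out[k]=(x,y,2*rad)
        else:
            R=cv2.minAreaRect(p); out[k]=R
    return out
def rect(p):
    return cv2.minAreaRect(p[:,:2].astype(np.float32))
E
python3 - <<'E'
from h import *
np.set_printoptions(precision=1,suppress=True)
for n in("top","side"):
    d=dict(np.load(n+"0.npz")); print(n)
    for k,v in stands(d,n).items(): print(k,v)
    w=cloud(d)
    m=(np.hypot(w[...,0]-472,w[...,1]-285)<38)
    for lo,hi in((20,60),(38,58)):
        p=w[m&(w[...,2]>lo)&(w[...,2]<hi)]; print("TC",lo,len(p),p.mean(0),rect(p))
    m=(np.hypot(w[...,0]-478,w[...,1]+38)<50)
    p=w[m&(w[...,2]>18)&(w[...,2]<90)]; print("tape",rect(p))
    m=(np.hypot(w[...,0]-570,w[...,1]+176)<35)
    p=w[m&(w[...,2]>22)&(w[...,2]<40)]; print("SH",cv2.minEnclosingCircle(p[:,:2].astype(np.float32)))
s=state(); print([float(x) for x in s["tcp_rot"]],[float(x) for x in s["joints"]])
E
```

```text
top
round (474.37896728515625, -44.46108627319336, 89.2893295288086)
square ((570.6442260742188, -175.47811889648438), (82.81672668457031, 83.651123046875), 59.804222106933594)
oblong ((462.673095703125, 265.1274108886719), (119.09353637695312, 61.70211410522461), 44.27960205078125)
TC 20 210 [468.6 275.4  48.3] ((469.1267395019531, 275.7273254394531), (33.504966735839844, 34.67442321777344), 9.604923248291016)
TC 38 207 [468.8 275.2  48.6] ((469.1267395019531, 275.7273254394531), (33.504966735839844, 34.67442321777344), 9.604923248291016)
tape ((476.1704406738281, -40.9415283203125), (28.945438385009766, 76.4883804321289), 48.64530944824219)
SH ((568.2805786132812, -177.6669158935547), 26.320877075195312)
side
round (476.7623291015625, -26.421945571899414, 128.08998107910156)
square ((570.2903442382812, -164.42526245117188), (147.4304656982422, 148.30128479003906), 13.27566909790039)
oblong ((459.7337951660156, 275.77618408203125), (153.0621337890625, 155.8630828857422), 36.07887268066406)
TC 20 475 [468.1 284.8  42.6] ((469.5433349609375, 278.5348205566406), (32.976436614990234, 35.329193115234375), 9.930994033813477)
TC 38 357 [468.8 281.6  47.1] ((469.5433349609375, 278.5348205566406), (32.976436614990234, 35.329193115234375), 9.930994033813477)
tape ((478.25811767578125, -35.92214584350586), (28.56285858154297, 77.34761047363281), 52.90862274169922)
SH ((568.25048828125, -174.40423583984375), 26.875154495239258)
[3.141537673638995, 1.8960273626245083e-05, 2.890814038135611] [1.214396121030966, 0.49089672539987667, 1.5589186379057427, -1.4714919125327651e-05, 1.0917206178758068, -0.10561480822456934]
```

```bash
cat >> h.py <<'E'
def plan(x,y,z,yaw):
    s=state();p=np.array(s["eef_pos"]);ya=s["tcp_rot"][2]
    d=np.array([x,y,z])-p; c,t=np.cos(ya),np.sin(ya)
    sl=np.array([c*d[0]+t*d[1],t*d[0]-c*d[1],-d[2]])/1000
    dy=(yaw-ya)
    q1n=np.arctan2(y,x); q6=s["joints"][5]; 
    dy=dy-2*np.pi*np.round((dy-(q1n-s["joints"][0]-0+q6))/(2*np.pi)) # keeps q6 nearest 0
    print("t",round(float(s["t"]),2),"pos",np.round(p,1),"yaw",round(float(ya),3),"q6",round(float(q6),2),"open",round(float(s["opening"]),3),"grip",s["grip_force"],"F",np.round(s["ft_force"],1))
    print("slide",np.round(sl,4),"roll",round(float(-dy),4),"dist",round(float(np.linalg.norm(d)),1),"q6 end",round(float(q1n+np.pi/2-(ya+dy)),2))
E
python3 -c "
from h import *
plan(477,-39,180,2.452)"
```

```text
t 1.1 pos [155.1 605.5 214.7] yaw 2.891 q6 -0.11 open 0.999 grip 0.0 F [ 0.1  0.6 -0.4]
slide [-0.4718 -0.5444  0.0347] roll 0.4388 dist 721.2 q6 end -0.96
```

Call:
step_arm:
  increments:
    - {"slide": [-0.18,-0.208,0.012],"roll": 0}
    - {"slide": [-0.18,-0.208,0.012],"roll": 0}
    - {"slide": [-0.18,-0.208,0.012],"roll": 0}
    - {"slide": [-0.18,-0.208,0.012],"roll": 0}
    - {"slide": [-0.18,-0.208,0.012],"roll": 0}
  fingers: 1

```text
t: 1.72
eef_pos: [278.6, 357.0, 202.8]
tcp_rot: [3.142, 0.0, 2.889]
ft_force: [-0.2, 0.9, 1.0]
opening: 0.999
grip_force: 0.0
```

Call:
step_arm:
  increments:
    - {"slide": [-0.18,-0.208,0.012],"roll": 0}
    - {"slide": [-0.18,-0.208,0.012],"roll": 0}
    - {"slide": [-0.18,-0.208,0.012],"roll": 0}
    - {"slide": [-0.18,-0.208,0.012],"roll": 0}
    - {"slide": [-0.18,-0.208,0.012],"roll": 0}

```text
t: 2.35
eef_pos: [401.7, 110.6, 190.7]
tcp_rot: [3.141, 0.001, 2.888]
ft_force: [0.2, 0.4, -0.1]
opening: 1.002
grip_force: 0.0
```

```bash
python3 -c "
from h import *
plan(477,-39,180,2.452)"
```

```text
t 2.35 pos [401.7 110.6 190.7] yaw 2.888 q6 -1.21 open 1.002 grip 0.0 F [ 0.2  0.4 -0.1]
slide [-0.1105 -0.1259  0.0107] roll 0.4359 dist 167.9 q6 end -0.96
```

Call:
step_arm:
  increments:
    - {"slide": [-0.1105,-0.1259,0.0107],"roll": 0.436}
    - {"slide": [-0.1105,-0.1259,0.0107],"roll": 0.436}
    - {"slide": [-0.1105,-0.1259,0.0107],"roll": 0.436}
    - {"slide": [-0.1105,-0.1259,0.0107],"roll": 0.436}
    - {"slide": [-0.1105,-0.1259,0.0107],"roll": 0.436}

```text
t: 2.98
eef_pos: [475.9, -35.9, 179.8]
tcp_rot: [-3.141, -0.001, 2.455]
ft_force: [0.2, -0.2, -0.9]
opening: 0.999
grip_force: 0.0
```

```bash
python3 -c "
from h import *
plan(477,-39,21,2.452)
d=cam('side');save(d,'side1.png')"
```

```text
t 2.98 pos [475.9 -35.9 179.8] yaw 2.455 q6 -1.1 open 0.999 grip 0.0 F [ 0.2 -0.2 -0.9]
slide [-0.0028 -0.0017  0.1588] roll 0.0031 dist 158.9 q6 end -0.96
```

View pics/side1.png

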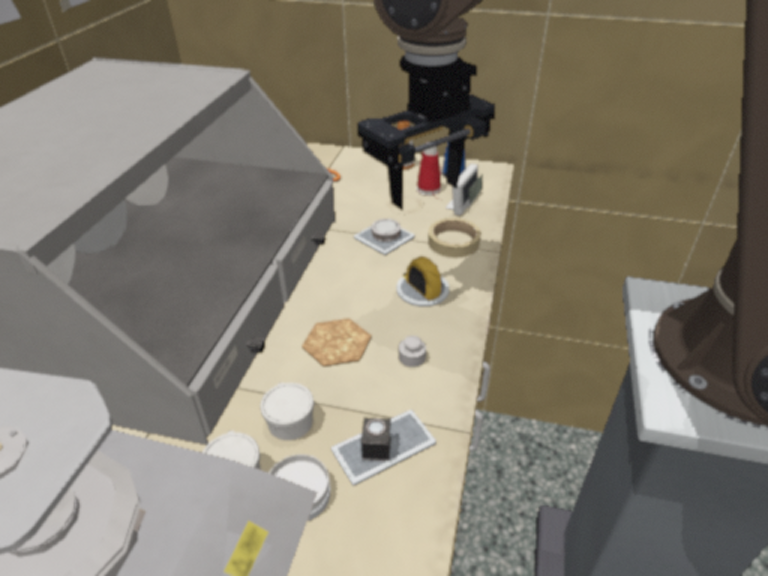

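The gripper straddles the tape, with the fingers at (398,190) and (453,170), closing across its thickness. I'll descend partway, let it settle, then correct.

Call:
step_arm:
  increments:
    - {"slide": [0,0,0.05],"roll": 0}
    - {"slide": [0,0,0.088],"roll": 0}
    - {"slide": [0,0,0.088],"roll": 0}
    - {"slide": [0,0,0.088],"roll": 0}
    - {"slide": [0,0,0.088],"roll": 0}

```text
t: 3.65
eef_pos: [477.0, -36.1, 93.4]
tcp_rot: [3.14, 0.002, 2.455]
ft_force: [-0.5, 0.2, -1.0]
opening: 0.997
grip_force: 0.0
```

```bash
python3 -c "
from h import *
plan(477,-39,21,2.452)"
```

```text
t 3.65 pos [477.  -36.1  93.4] yaw 2.455 q6 -1.1 open 0.997 grip 0.0 F [-0.5  0.2 -1. ]
slide [-0.0018 -0.0023  0.0724] roll 0.0034 dist 72.5 q6 end -0.96
```

Call:
step_arm:
  increments:
    - {"slide": [-0.0018,-0.0023,0.01],"roll": 0.003}
    - {"slide": [-0.0018,-0.0023,0.04],"roll": 0.003}
    - {"slide": [-0.0018,-0.0023,0.0725],"roll": 0.003}
    - {"slide": [-0.0018,-0.0023,0.0725],"roll": 0.003}
    - {"slide": [-0.0018,-0.0023,0.0725],"roll": 0.003}

```text
t: 4.28
eef_pos: [476.6, -39.3, 20.1]
tcp_rot: [3.141, 0.0, 2.452]
ft_force: [-0.1, 1.2, 1.3]
opening: 1.0
grip_force: 0.0
```

Call:
step_arm:
  increments:
    - {"slide": [0,0,0],"roll": 0}
    - {"slide": [0,0,0],"roll": 0}
    - {"slide": [0,0,0],"roll": 0}
    - {"slide": [0,0,0],"roll": 0}
    - {"slide": [0,0,0],"roll": 0}
  fingers: 0

```text
t: 4.9
eef_pos: [476.3, -39.1, 19.5]
tcp_rot: [3.141, 0.0, 2.452]
ft_force: [0.1, -0.9, -0.6]
opening: 0.53
grip_force: 0.0
```

Call:
step_arm:
  increments:
    - {"slide": [0,0,0],"roll": 0}
    - {"slide": [0,0,0],"roll": 0}
    - {"slide": [0,0,0],"roll": 0}
    - {"slide": [0,0,0],"roll": 0}
    - {"slide": [0,0,0],"roll": 0}

```text
t: 5.52
eef_pos: [476.3, -39.1, 19.4]
tcp_rot: [3.142, -0.0, 2.452]
ft_force: [0.4, 0.3, -1.2]
opening: 0.276
grip_force: 29.8
```

Call:
step_arm:
  increments:
    - {"slide": [0,0,-0.03],"roll": 0}
    - {"slide": [0,0,-0.08],"roll": 0}
    - {"slide": [0,0,-0.1],"roll": 0}
    - {"slide": [0,0,-0.1],"roll": 0}
    - {"slide": [0,0,-0.1],"roll": 0}

```text
t: 6.15
eef_pos: [475.9, -39.1, 118.5]
tcp_rot: [-3.141, -0.001, 2.452]
ft_force: [1.0, -0.0, -2.1]
opening: 0.272
grip_force: 29.8
```

```bash
python3 -c "
from h import *
plan(570,107,110,3.1416)
c=cam('top');save(c,'top2.png');np.savez('top2.npz',**c);print(stands(c,'top'))
c=cam('side');save(c,'side2.png');np.savez('side2.npz',**c)"
```

```text
t 6.15 pos [475.9 -39.1 118.5] yaw 2.452 q6 -1.1 open 0.272 grip 29.787024557590485 F [ 1.  -0.  -2.1]
slide [0.0203 0.1726 0.0085] roll -0.6898 dist 174.0 q6 end -1.39
{'round': (557.1694946289062, -98.27127075195312, 60.58384323120117), 'square': ((559.84423828125, -225.91140747070312), (112.50572967529297, 44.39849853515625), 1.4062429666519165), 'oblong': ((455.33367919921875, 267.7892761230469), (152.90931701660156, 133.13674926757812), 84.84480285644531)}
```

Call:
step_arm:
  increments:
    - {"slide": [0.0203,0.1726,0],"roll": -0.69}
    - {"slide": [0.0203,0.1726,0],"roll": -0.69}
    - {"slide": [0.0203,0.1726,0],"roll": -0.69}
    - {"slide": [0.0203,0.1726,0],"roll": -0.69}
    - {"slide": [0.0203,0.1726,0],"roll": -0.69}

```text
t: 6.88
eef_pos: [570.0, 107.3, 118.0]
tcp_rot: [-3.141, -0.002, -3.142]
ft_force: [-0.0, 0.7, -1.4]
opening: 0.275
grip_force: 29.8
```

Call:
step_arm:
  increments:
    - {"slide": [0,0,0.03],"roll": 0}
    - {"slide": [0,0,0.08],"roll": 0}
    - {"slide": [0,0,0.08],"roll": 0}
    - {"slide": [0,0,0.08],"roll": 0}
    - {"slide": [0,0,0.08],"roll": 0}

```text
t: 7.5
eef_pos: [571.3, 106.8, 41.2]
tcp_rot: [3.141, 0.003, 3.141]
ft_force: [-0.3, -0.1, -1.4]
opening: 0.274
grip_force: 29.8
```

```bash
python3 -c "
from h import *
plan(570,107,15.5,3.1416)"
```

```text
t 7.5 pos [571.3 106.8  41.2] yaw 3.141 q6 -1.5 open 0.274 grip 29.78713184595108 F [-0.3 -0.1 -1.4]
slide [0.0013 0.0002 0.0257] roll -0.0007 dist 25.7 q6 end -1.39
```

Call:
step_arm:
  increments:
    - {"slide": [0,0,0.01],"roll": 0}
    - {"slide": [0,0,0.015],"roll": 0}
    - {"slide": [0,0,0.02],"roll": 0}
    - {"slide": [0,0,0.0215],"roll": 0}
    - {"slide": [0,0,0.0215],"roll": 0}

```text
t: 8.12
eef_pos: [570.5, 106.9, 17.8]
tcp_rot: [3.142, -0.0, -3.141]
ft_force: [-0.5, 0.2, -1.1]
opening: 0.27
grip_force: 29.8
```

Call:
step_arm:
  increments:
    - {"slide": [0,0,0],"roll": 0}
    - {"slide": [0,0,0.001],"roll": 0}
    - {"slide": [0,0,0.001],"roll": 0}

```text
t: 8.5
eef_pos: [570.5, 106.9, 16.9]
tcp_rot: [3.142, 0.0, -3.141]
ft_force: [1.6, 1.2, -0.9]
opening: 0.277
grip_force: 29.8
```

Call:
step_arm:
  increments:
    - {"slide": [0,0,0.001],"roll": 0}
    - {"slide": [0,0,0.001],"roll": 0}

```text
t: 8.75
eef_pos: [570.4, 106.9, 15.8]
tcp_rot: [3.142, -0.0, -3.141]
ft_force: [0.5, -0.7, -1.2]
opening: 0.276
grip_force: 29.8
```

Call:
step_arm:
  increments:
    - {"slide": [0,0,0],"roll": 0}
    - {"slide": [0,0,0],"roll": 0}
    - {"slide": [0,0,0],"roll": 0}
    - {"slide": [0,0,0],"roll": 0}
    - {"slide": [0,0,0],"roll": 0}
  fingers: 0.8

```text
t: 9.38
eef_pos: [570.5, 106.9, 15.9]
tcp_rot: [3.141, 0.0, -3.141]
ft_force: [-0.2, 1.0, -0.3]
opening: 0.744
grip_force: 0.0
```

Call:
step_arm:
  increments:
    - {"slide": [0,0,-0.03],"roll": 0}
    - {"slide": [0,0,-0.08],"roll": 0}
    - {"slide": [0,0,-0.1],"roll": 0}
    - {"slide": [0,0,-0.1],"roll": 0}
    - {"slide": [0,0,-0.1],"roll": 0}

```text
t: 10.0
eef_pos: [570.0, 106.9, 114.9]
tcp_rot: [-3.142, -0.001, -3.141]
ft_force: [-0.0, 0.2, 0.2]
opening: 0.794
grip_force: 0.0
```

```bash
python3 -c "
from h import *
plan(568.3,-176,120,3.1416)
c=cam('side');save(c,'side3.png');np.savez('side3.npz',**c);w=cloud(c)
m=(np.hypot(w[...,0]-570,w[...,1]-107)<50)
p=w[m&(w[...,2]>18)&(w[...,2]<75)]; print('tape',rect(p))
c=cam('top');np.savez('top3.npz',**c);w=cloud(c)
m=(np.hypot(w[...,0]-478,w[...,1]+40)<60)
print(m.sum());print(stands(c,'top')['round'])
"
```

```text
t 10.0 pos [570.  106.9 114.9] yaw -3.141 q6 -1.5 open 0.794 grip 0.0 F [-0.   0.2  0.2]
slide [ 0.0018 -0.2829 -0.0051] roll 0.0002 dist 282.9 q6 end 4.41
tape ((564.687255859375, 110.39767456054688), (63.016517639160156, 28.264400482177734), 0.4707697331905365)
1559
(482.01959228515625, -55.40443420410156, 118.34078979492188)
```

View pics/side3.png

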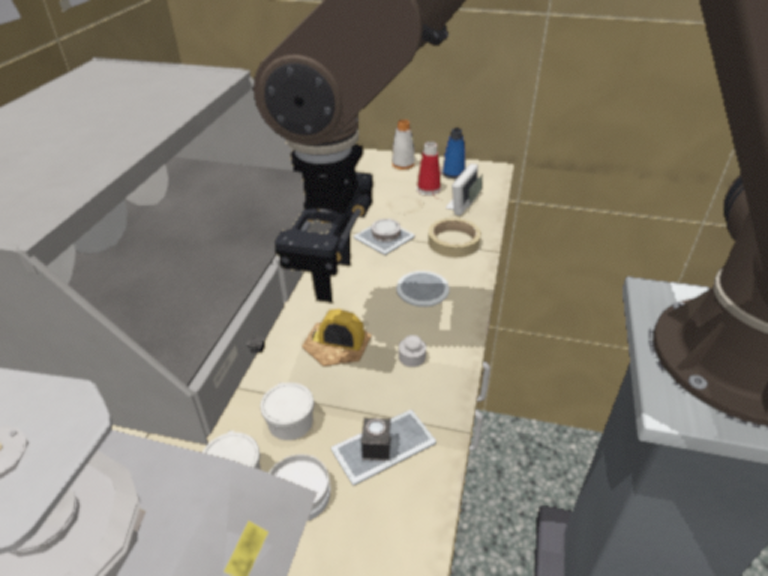

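The tape measure stands upright on the mat at (340,333), and the round stand at (422,287) is free. The side camera reads y about 3.5 mm high, so the top camera is the better one for y.

Call:
step_arm:
  increments:
    - {"slide": [0.0018,-0.2846,0],"roll": 0}
    - {"slide": [0.0018,-0.2846,0],"roll": 0}
    - {"slide": [0.0018,-0.2846,0],"roll": 0}
    - {"slide": [0.0018,-0.2846,0],"roll": 0}
    - {"slide": [0.0018,-0.2846,0],"roll": 0}

```text
t: 10.72
eef_pos: [568.1, -180.5, 114.8]
tcp_rot: [3.141, -0.001, 3.14]
ft_force: [-0.1, 0.3, -0.7]
opening: 0.798
grip_force: 0.0
```

Call:
step_arm:
  increments:
    - {"slide": [0,0,0.05],"roll": 0}
    - {"slide": [0,0,0.065],"roll": 0}
    - {"slide": [0,0,0.065],"roll": 0}
    - {"slide": [0,0,0.065],"roll": 0}

```text
t: 11.22
eef_pos: [569.4, -177.4, 51.9]
tcp_rot: [-3.141, 0.001, -3.141]
ft_force: [-1.0, -0.4, 1.3]
opening: 0.802
grip_force: 0.0
```

```bash
cat >> h.py <<'E'
from scipy.optimize import least_squares
def circ(d,c,lo=6,R=43,win=52):
    """fit ring of radius R at height z=8: boundary of low-saturation region"""
    S=6;col=cv2.resize(d["color"],None,fx=S,fy=S,interpolation=cv2.INTER_CUBIC)
    s=cv2.cvtColor(col,cv2.COLOR_RGB2HSV)[...,1].astype(float)
    K=np.array(d["intrinsics"]);T=np.array(d["camera_from_world"])
    pts=[]
    for a in np.arange(0,2*np.pi,.04):
        rr=np.arange(34,win,.3); P=np.c_[c[0]+rr*np.cos(a),c[1]+rr*np.sin(a),8+0*rr,1+0*rr]@T.T
        u=K[0,0]*P[:,0]/-P[:,2]+K[0,2];v=-K[1,1]*P[:,1]/-P[:,2]+K[1,2]
        g=s[np.clip(((v+.5)*S).astype(int),0,s.shape[0]-1),np.clip(((u+.5)*S).astype(int),0,s.shape[1]-1)]
        k=np.argmax(np.convolve(g,np.r_[np.ones(8),-np.ones(8)],'valid'))+8
        pts.append([c[0]+rr[k]*np.cos(a),c[1]+rr[k]*np.sin(a)])
    pts=np.array(pts)
    f=least_squares(lambda q:np.hypot(*(pts-q[:2]).T)-q[2],[*c,R],loss="soft_l1",f_scale=1.)
    return np.round(f.x,1),np.round(np.median(abs(f.fun)),2)
E
python3 - <<'E'
from h import *
plan(568.2,-177.7,10.5,3.1416)
print(circ(dict(np.load('top0.npz')),(476,-42)),circ(dict(np.load('side0.npz')),(476,-38)))
print(circ(dict(np.load('side2.npz')),(476,-38)),circ(dict(np.load('side3.npz')),(476,-38)))
E
```

```text
t 11.22 pos [ 569.4 -177.4   51.9] yaw -3.141 q6 -1.98 open 0.802 grip 0.0 F [-1.  -0.4  1.3]
slide [ 0.0012 -0.0003  0.0414] roll 0.0011 dist 41.5 q6 end 4.41
(array([474. , -44.7,  43.1]), np.float64(0.19)) (array([474.2, -38.2,  43.4]), np.float64(0.59))
(array([474.2, -39.1,  44.1]), np.float64(0.75)) (array([474.3, -39.4,  44.4]), np.float64(1.09))
```

Call:
step_arm:
  increments:
    - {"slide": [0.001,-0.0003,0.02],"roll": 0}
    - {"slide": [0.001,-0.0003,0.038],"roll": 0}
    - {"slide": [0.001,-0.0003,0.04],"roll": 0}
    - {"slide": [0.001,-0.0003,0.04],"roll": 0}
    - {"slide": [0.001,-0.0003,0.04],"roll": 0}

```text
t: 11.85
eef_pos: [568.1, -178.1, 11.5]
tcp_rot: [-3.141, 0.001, -3.141]
ft_force: [0.4, -0.5, 0.6]
opening: 0.8
grip_force: 0.0
```

Call:
step_arm:
  increments:
    - {"slide": [0,0,0],"roll": 0}
    - {"slide": [0,0,0],"roll": 0}
    - {"slide": [0,0,0],"roll": 0}
    - {"slide": [0,0,0],"roll": 0}
    - {"slide": [0,0,0],"roll": 0}
  fingers: 0.3

```text
t: 12.48
eef_pos: [567.8, -177.9, 11.0]
tcp_rot: [3.141, 0.0, -3.141]
ft_force: [-0.6, 1.1, 2.1]
opening: 0.539
grip_force: 30.0
```

Call:
step_arm:
  increments:
    - {"slide": [0,0,-0.03],"roll": 0}
    - {"slide": [0,0,-0.07],"roll": 0}
    - {"slide": [0,0,-0.07],"roll": 0}
    - {"slide": [0,0,-0.07],"roll": 0}

```text
t: 12.98
eef_pos: [567.3, -177.8, 80.1]
tcp_rot: [3.141, -0.001, -3.141]
ft_force: [0.5, 0.7, -1.3]
opening: 0.539
grip_force: 30.0
```

Call:
step_arm:
  increments:
    - {"slide": [0.0938,0.1347,0],"roll": 0}
    - {"slide": [0.0938,0.1347,0],"roll": 0}
    - {"slide": [0.0938,0.1347,0],"roll": 0}
    - {"slide": [0.0938,0.1347,0],"roll": 0}
    - {"slide": [0.0938,0.1347,0],"roll": 0}

```text
t: 13.6
eef_pos: [474.3, -43.5, 80.3]
tcp_rot: [3.141, -0.0, -3.141]
ft_force: [0.6, 0.0, -2.5]
opening: 0.542
grip_force: 30.0
```

Call:
step_arm:
  increments:
    - {"slide": [0,0,0.05],"roll": 0}
    - {"slide": [0,0,0.05],"roll": 0}
    - {"slide": [0,0,0.05],"roll": 0}
    - {"slide": [0,0,0.05],"roll": 0}

```text
t: 14.1
eef_pos: [474.7, -43.7, 32.2]
tcp_rot: [-3.141, 0.002, 3.141]
ft_force: [-0.2, 0.1, -1.8]
opening: 0.537
grip_force: 30.0
```

```bash
python3 -c "
from h import *
plan(474,-43.2,11.3,3.1416)
"
```

```text
t 14.1 pos [474.7 -43.7  32.2] yaw 3.141 q6 -1.8 open 0.537 grip 29.98493128165137 F [-0.2  0.1 -1.8]
slide [0.0007 0.0005 0.0209] roll -0.0001 dist 20.9 q6 end -1.66
```

Call:
step_arm:
  increments:
    - {"slide": [0.0005,0.0005,0.01],"roll": 0}
    - {"slide": [0.0005,0.0005,0.0165],"roll": 0}
    - {"slide": [0.0005,0.0005,0.018],"roll": 0}
    - {"slide": [0.0005,0.0005,0.018],"roll": 0}
    - {"slide": [0.0005,0.0005,0.018],"roll": 0}

```text
t: 14.72
eef_pos: [473.5, -42.8, 13.0]
tcp_rot: [3.142, 0.0, -3.141]
ft_force: [0.5, -1.2, -2.5]
opening: 0.539
grip_force: 30.0
```

Call:
step_arm:
  increments:
    - {"slide": [-0.0005,-0.0003,0.001],"roll": 0}
    - {"slide": [-0.0005,-0.0003,0.0015],"roll": 0}
    - {"slide": [-0.0005,-0.0003,0.0015],"roll": 0}

```text
t: 15.1
eef_pos: [473.9, -43.1, 11.4]
tcp_rot: [3.142, -0.0, -3.141]
ft_force: [0.7, 0.7, -2.8]
opening: 0.539
grip_force: 30.0
```

Call:
step_arm:
  increments:
    - {"slide": [0,0,0],"roll": 0}
    - {"slide": [0,0,0],"roll": 0}
    - {"slide": [0,0,0],"roll": 0}
    - {"slide": [0,0,0],"roll": 0}
  fingers: 0.8

```text
t: 15.6
eef_pos: [474.0, -43.1, 11.5]
tcp_rot: [3.142, 0.0, -3.141]
ft_force: [0.4, 0.3, -0.4]
opening: 0.796
grip_force: 0.0
```

Call:
step_arm:
  increments:
    - {"slide": [0,0,-0.04],"roll": 0}
    - {"slide": [0,0,-0.1],"roll": 0}
    - {"slide": [0,0,-0.12],"roll": 0}
    - {"slide": [0,0,-0.12],"roll": 0}
    - {"slide": [0,0,-0.12],"roll": 0}

```text
t: 16.23
eef_pos: [473.5, -43.0, 130.5]
tcp_rot: [3.141, -0.001, -3.141]
ft_force: [-0.6, 0.3, 0.4]
opening: 0.801
grip_force: 0.0
```

```bash
python3 -c "
from h import *
plan(469.3,276.5,130,1.74)
"
```

```text
t 16.23 pos [473.5 -43.  130.5] yaw -3.141 q6 -1.8 open 0.801 grip 0.0 F [-0.6  0.3  0.4]
slide [0.0041 0.3195 0.0005] roll 1.4017 dist 319.6 q6 end 6.65
```

Run:
```python
from h import *
np.set_printoptions(precision=1,suppress=True,linewidth=150)
d=dict(np.load('side0.npz'));w=cloud(d)
a=np.deg2rad(9.8);e1=np.array([np.cos(a),np.sin(a)]);e2=np.array([-e1[1],e1[0]])
q=(w[...,:2]-[469.5,278.5]);A=q@e1;B=q@e2
m=(np.hypot(A,B)<36)&(w[...,2]>11)
for lo,hi in((11,14),(14,18),(18,24),(24,30),(30,36),(36,42),(42,46),(46,54)):
    s=m&(w[...,2]>lo)&(w[...,2]<=hi)
    print(lo,s.sum(),"A",np.percentile(A[s],[2,50,98]),"B",np.percentile(B[s],[2,10,50,90,98]))
d=dict(np.load('top0.npz'));w=cloud(d);q=(w[...,:2]-[469.1,275.7]);A=q@e1;B=q@e2
m=(np.hypot(A,B)<36)&(w[...,2]>13);print("top")
for lo,hi in((13,20),(20,35),(35,44),(44,54)):
    s=m&(w[...,2]>lo)&(w[...,2]<=hi)
    if s.sum()>2:print(lo,s.sum(),"A",np.percentile(A[s],[2,50,98]),"B",np.percentile(B[s],[2,50,98]))
a=cv2.resize(dict(np.load('side0.npz'))["color"][272:322,226:286,::-1],(400,333),interpolation=cv2.INTER_LANCZOS4)
b=cv2.resize(dict(np.load('top0.npz'))["color"][176:216,130:170,::-1],(333,333),interpolation=cv2.INTER_LANCZOS4)
t=np.hstack([a,b]);cv2.imwrite("pics/tc.png",np.clip(t.astype(float)*2,0,255))
```

```text
11 22 A [-23.7  -4.9  14.8] B [-11.5  15.4  16.2  17.1  17.6]
14 30 A [-15.4   2.2  14.3] B [14.8 15.1 15.9 16.8 17.7]
18 33 A [-16.4  -2.4  14.1] B [14.7 15.5 16.  16.6 17.1]
24 42 A [-16.4   1.1  15. ] B [14.7 15.1 16.1 17.  17.3]
30 37 A [-16.4  -2.6  14.8] B [14.7 15.3 16.1 16.9 17.4]
36 41 A [-14.8   0.8  16.4] B [14.9 15.1 15.9 16.9 17.4]
42 55 A [-15.8  -0.8  15.3] B [-15.3  -8.5  14.7  16.6  17. ]
46 275 A [-16.   -0.5  15.9] B [-16.  -12.6   1.   13.8  16.1]
top
13 13 A [-24.8 -13.7  30.2] B [-25.7  -1.9  22.4]
20 3 A [-16.5 -14.3 -13.3] B [14.1 14.7 15. ]
35 5 A [-13.4  10.7  14.9] B [-13.5 -10.6  17.1]
44 199 A [-16.   -0.9  15.8] B [-17.   -0.6  16.1][ WARN:0@0.260] global loadsave.cpp:1063 imwrite_ Unsupported depth image for selected encoder is fallbacked to CV_8U.
```

View pics/tc.png

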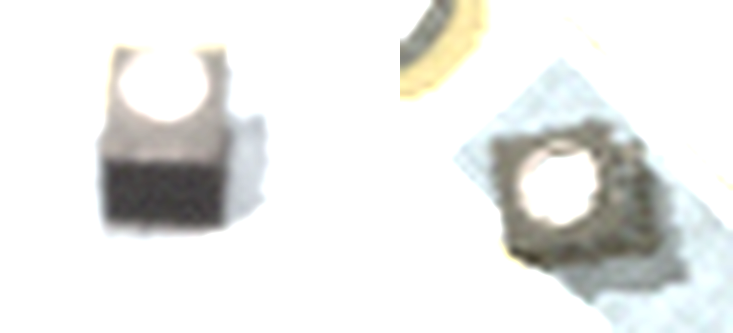

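The counter's wall is a flat +y face at about 99.8°, so its own y axis lies at 9.8° and I'll grip along that.

Call:
step_arm:
  increments:
    - {"slide": [0.0041,0.3195,0],"roll": 1.4}
    - {"slide": [0.0041,0.3195,0],"roll": 1.4}
    - {"slide": [0.0041,0.3195,0],"roll": 1.4}
    - {"slide": [0.0041,0.3195,0],"roll": 1.4}
    - {"slide": [0.0041,0.3195,0],"roll": 1.4}

```text
t: 16.85
eef_pos: [470.7, 230.9, 129.8]
tcp_rot: [-3.139, -0.001, 2.318]
ft_force: [0.5, 0.5, 0.5]
opening: 0.805
grip_force: 0.0
```

```bash
python3 -c "
from h import *
plan(469.3,275.5,130,1.742)
"
```

```text
t 16.85 pos [470.7 230.9 129.8] yaw 2.318 q6 -0.42 open 0.805 grip 0.0 F [0.5 0.5 0.5]
slide [ 0.0337  0.0293 -0.0002] roll 0.576 dist 44.7 q6 end 0.36
```

Call:
step_arm:
  increments:
    - {"slide": [0.03,0.026,0],"roll": 0.55}
    - {"slide": [0.03,0.026,0],"roll": 0.55}
    - {"slide": [0.03,0.026,0],"roll": 0.55}
    - {"slide": [0.03,0.026,0],"roll": 0.55}
    - {"slide": [0.03,0.026,0],"roll": 0.55}

```text
t: 17.48
eef_pos: [469.6, 268.7, 130.6]
tcp_rot: [-3.14, 0.0, 1.777]
ft_force: [0.5, -0.3, 0.1]
opening: 0.798
grip_force: 0.0
```

Call:
step_arm:
  increments:
    - {"slide": [0,0,0.05],"roll": 0}
    - {"slide": [0,0,0.05],"roll": 0}
    - {"slide": [0,0,0.05],"roll": 0}
    - {"slide": [0,0,0.05],"roll": 0}

```text
t: 17.98
eef_pos: [470.4, 269.2, 82.9]
tcp_rot: [3.139, -0.0, 1.774]
ft_force: [-0.3, -0.5, 0.4]
opening: 0.801
grip_force: 0.0
```

```bash
python3 -c "
from h import *
np.set_printoptions(precision=1,suppress=True)
plan(469.3,275.5,22,1.742)
c=cam('top');np.savez('top4.npz',**c);print(circ(c,(474,-44.7)));w=cloud(c)
m=(np.hypot(w[...,0]-474,w[...,1]+43)<35)
p=w[m&(w[...,2]>22)&(w[...,2]<40)]; print('SH',cv2.minEnclosingCircle(p[:,:2].astype(np.float32)),p.mean(0))
save(c,'top4.png')
for (x,y) in((474,-43),):
  b=cv2.resize(c['color'][170:226,257:313,::-1],(500,500),interpolation=cv2.INTER_CUBIC);cv2.imwrite('pics/sh4.png',b)
print(rect(w[(np.hypot(w[...,0]-570,w[...,1]-107)<50)&(w[...,2]>18)&(w[...,2]<75)]))
"
```

```text
t 17.98 pos [470.4 269.2  82.9] yaw 1.774 q6 0.19 open 0.801 grip 0.0 F [-0.3 -0.5  0.4]
slide [0.  0.  0.1] roll 0.0323 dist 61.2 q6 end 0.36
(array([474. , -44.6,  43.1]), np.float64(0.16))
SH ((474.7278137207031, -44.27056121826172), 26.43148422241211) [474.6 -44.2  26.8]
((563.6795654296875, 105.65202331542969), (28.609649658203125, 62.0383186340332), 88.51554870605469)
```

View pics/top4.png

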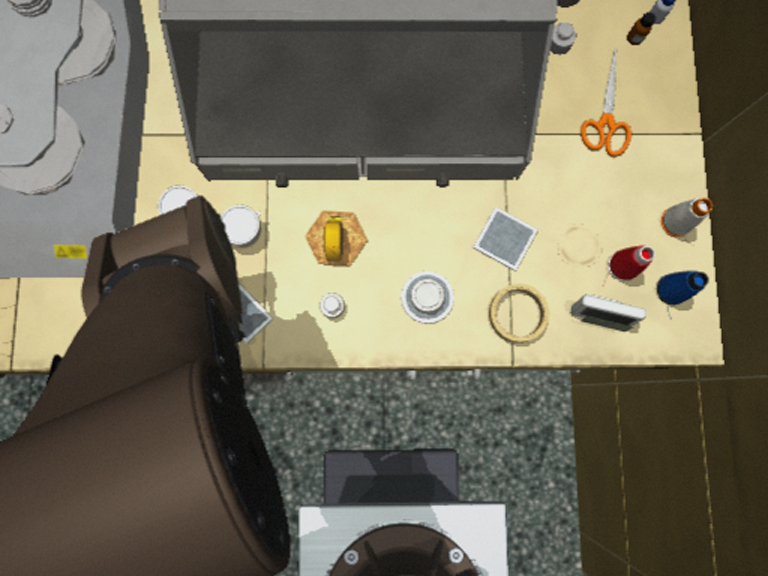

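The holder sits on the round stand at (428,295), 0.8 mm from its centre. The tape is on the mat and the square stand at (505,239) is clear. The top camera reads y about 1.2 mm low.

```bash
python3 -c "
from h import *
np.set_printoptions(precision=5,suppress=True)
plan(469.3,276.5,22,1.742)
s=stands(dict(np.load('top4.npz')),'top')['square'];print(s)
"
```

```text
t 18.02 pos [470.3 269.2  82.8] yaw 1.774 q6 0.19 open 0.797 grip 0.0 F [ 0.5 -0.3 -0.4]
slide [0.0074 0.0005 0.0608] roll 0.0321 dist 61.2 q6 end 0.36
((568.6222534179688, -174.25973510742188), (83.39324951171875, 88.85240173339844), 60.03656768798828)
```

Call:
step_arm:
  increments:
    - {"slide": [0.0074,0.0002,0.0],"roll": 0.032}
    - {"slide": [0.0074,0.0002,0.03],"roll": 0.032}
    - {"slide": [0.0074,0.0002,0.06],"roll": 0.032}
    - {"slide": [0.0074,0.0002,0.06],"roll": 0.032}
    - {"slide": [0.0074,0.0002,0.06],"roll": 0.032}

```text
t: 18.65
eef_pos: [469.0, 276.5, 22.7]
tcp_rot: [3.14, -0.0, 1.742]
ft_force: [0.3, -0.3, 0.5]
opening: 0.8
grip_force: 0.0
```

Call:
step_arm:
  increments:
    - {"slide": [0,0,0],"roll": 0}
    - {"slide": [0,0,0],"roll": 0}
    - {"slide": [0,0,0],"roll": 0}
    - {"slide": [0,0,0],"roll": 0}
    - {"slide": [0,0,0],"roll": 0}
  fingers: 0.2

```text
t: 19.27
eef_pos: [468.5, 276.2, 21.5]
tcp_rot: [3.141, -0.0, 1.742]
ft_force: [-0.8, 0.4, -0.1]
opening: 0.343
grip_force: 30.0
```

Call:
step_arm:
  increments:
    - {"slide": [0,0,0],"roll": 0}
    - {"slide": [0,0,0],"roll": 0}
    - {"slide": [0,0,0],"roll": 0}

```text
t: 19.65
eef_pos: [468.5, 276.2, 21.5]
tcp_rot: [3.141, -0.0, 1.742]
ft_force: [0.9, 0.2, 1.0]
opening: 0.338
grip_force: 30.0
```

Call:
step_arm:
  increments:
    - {"slide": [0,0,-0.03],"roll": 0}
    - {"slide": [0,0,-0.09],"roll": 0}
    - {"slide": [0,0,-0.11],"roll": 0}
    - {"slide": [0,0,-0.11],"roll": 0}
    - {"slide": [0,0,-0.11],"roll": 0}

```text
t: 20.27
eef_pos: [468.0, 276.0, 130.3]
tcp_rot: [-3.14, 0.0, 1.742]
ft_force: [0.7, -0.4, -0.3]
opening: 0.34
grip_force: 30.0
```

```bash
python3 -c "
from h import *
plan(480,-20,131,1.742)
plan(570,-174.3,131,2.616)
c=cam('side');save(c,'side5.png')
"
```

```text
t 20.27 pos [468.  276.  130.3] yaw 1.742 q6 0.24 open 0.34 grip 29.99986857175827 F [ 0.7 -0.4 -0.3]
slide [-0.2937 -0.0385 -0.0007] roll -0.0003 dist 296.2 q6 end -0.21
t 20.27 pos [468.  276.  130.3] yaw 1.742 q6 0.24 open 0.34 grip 29.99986857175827 F [ 0.7 -0.4 -0.3]
slide [-0.4611  0.024  -0.0007] roll -0.8743 dist 461.7 q6 end -1.34
```

View pics/side5.png

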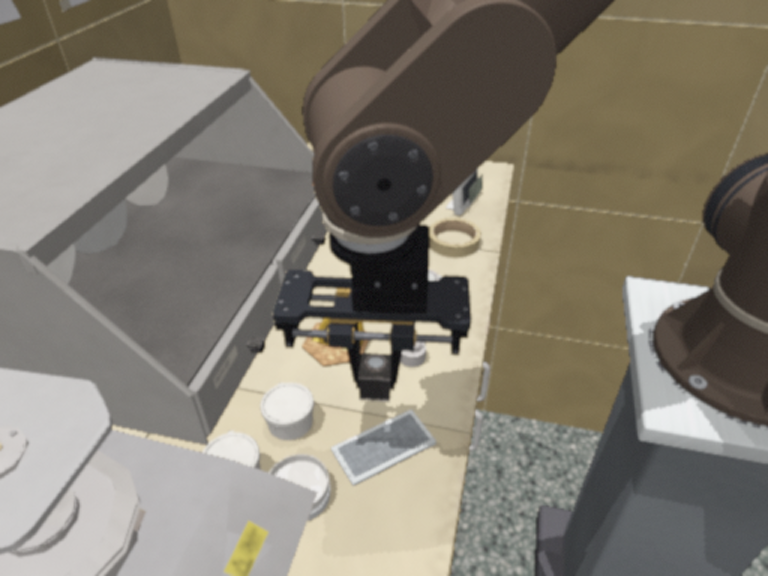

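The counter is held level at (376,378) and the oblong stand at (384,446) is empty. Now I'll carry it to the square stand.

Call:
step_arm:
  increments:
    - {"slide": [-0.294,-0.0385,0],"roll": 0}
    - {"slide": [-0.294,-0.0385,0],"roll": 0}
    - {"slide": [-0.294,-0.0385,0],"roll": 0}
    - {"slide": [-0.294,-0.0385,0],"roll": 0}
    - {"slide": [-0.294,-0.0385,0],"roll": 0}

```text
t: 20.95
eef_pos: [480.0, -22.3, 130.3]
tcp_rot: [-3.14, -0.001, 1.741]
ft_force: [0.3, 0.5, 0.1]
opening: 0.342
grip_force: 30.0
```

```bash
python3 -c "
from h import *
plan(570,-174.3,131,2.616)
"
```

```text
t 20.95 pos [480.  -22.3 130.3] yaw 1.741 q6 -0.35 open 0.342 grip 30.000419318675995 F [0.3 0.5 0.1]
slide [-0.165   0.0631 -0.0007] roll -0.8754 dist 176.7 q6 end -1.34
```

Call:
step_arm:
  increments:
    - {"slide": [-0.165,0.0631,0],"roll": -0.875}
    - {"slide": [-0.165,0.0631,0],"roll": -0.875}
    - {"slide": [-0.165,0.0631,0],"roll": -0.875}
    - {"slide": [-0.165,0.0631,0],"roll": -0.875}
    - {"slide": [-0.165,0.0631,0],"roll": -0.875}

```text
t: 21.58
eef_pos: [570.3, -172.5, 129.4]
tcp_rot: [-3.141, -0.003, 2.621]
ft_force: [0.0, 1.0, -0.4]
opening: 0.34
grip_force: 30.0
```

Call:
step_arm:
  increments:
    - {"slide": [0,0,0.05],"roll": 0}
    - {"slide": [0,0,0.08],"roll": 0}
    - {"slide": [0,0,0.08],"roll": 0}
    - {"slide": [0,0,0.08],"roll": 0}
    - {"slide": [0,0,0.08],"roll": 0}

```text
t: 22.2
eef_pos: [571.3, -172.1, 52.5]
tcp_rot: [3.141, 0.002, 2.617]
ft_force: [-0.1, -0.6, 0.5]
opening: 0.341
grip_force: 30.0
```

```bash
python3 -c "
from h import *
plan(570,-174.3,21.7,2.616)
"
```

```text
t 22.2 pos [ 571.3 -172.1   52.5] yaw 2.617 q6 -1.45 open 0.341 grip 29.999992847442627 F [-0.1 -0.6  0.5]
slide [ 0.     -0.0026  0.0308] roll 0.0008 dist 30.9 q6 end -1.34
```

Call:
step_arm:
  increments:
    - {"slide": [0,-0.002,0.01],"roll": 0}
    - {"slide": [0,-0.002,0.02],"roll": 0}
    - {"slide": [0,-0.002,0.027],"roll": 0}
    - {"slide": [0,-0.002,0.027],"roll": 0}
    - {"slide": [0,-0.002,0.027],"roll": 0}

```text
t: 22.82
eef_pos: [569.9, -173.6, 24.5]
tcp_rot: [3.141, 0.0, 2.617]
ft_force: [-1.2, 0.6, -0.3]
opening: 0.34
grip_force: 30.0
```

```bash
python3 -c "
from h import *
plan(570,-174.3,21.7,2.616)
"
```

```text
t 22.82 pos [ 569.9 -173.6   24.5] yaw 2.617 q6 -1.45 open 0.34 grip 29.99989092350006 F [-1.2  0.6 -0.3]
slide [-0.0004 -0.0005  0.0028] roll 0.0007 dist 2.8 q6 end -1.34
```

Call:
step_arm:
  increments:
    - {"slide": [-0.0006,-0.0006,0.001],"roll": 0}
    - {"slide": [-0.0006,-0.0006,0.002],"roll": 0}
    - {"slide": [-0.0006,-0.0006,0.002],"roll": 0}

```text
t: 23.2
eef_pos: [570.0, -174.5, 22.4]
tcp_rot: [3.141, -0.0, 2.617]
ft_force: [-0.4, 0.3, -0.6]
opening: 0.341
grip_force: 30.0
```

Call:
step_arm:
  increments:
    - {"slide": [0,0,0.0003],"roll": 0}
    - {"slide": [0,0,0.0003],"roll": 0}

```text
t: 23.45
eef_pos: [570.0, -174.4, 22.1]
tcp_rot: [3.141, -0.0, 2.617]
ft_force: [-0.1, -0.6, -0.2]
opening: 0.335
grip_force: 30.0
```

Call:
step_arm:
  increments:
    - {"slide": [0,0,0],"roll": 0}
    - {"slide": [0,0,0],"roll": 0}
    - {"slide": [0,0,0],"roll": 0}
    - {"slide": [0,0,0],"roll": 0}
  fingers: 0.6

```text
t: 23.95
eef_pos: [570.0, -174.4, 22.1]
tcp_rot: [3.141, 0.0, 2.617]
ft_force: [0.6, -0.7, -0.0]
opening: 0.598
grip_force: 0.0
```

Call:
step_arm:
  increments:
    - {"slide": [0,0,-0.04],"roll": 0}
    - {"slide": [0,0,-0.09],"roll": 0}
    - {"slide": [0,0,-0.1],"roll": 0}
    - {"slide": [0,0,-0.1],"roll": 0}
    - {"slide": [0,0,-0.1],"roll": 0}
  fingers: 0.8

```text
t: 24.58
eef_pos: [569.4, -174.2, 120.7]
tcp_rot: [-3.141, -0.002, 2.617]
ft_force: [0.3, -0.6, -0.2]
opening: 0.802
grip_force: 0.0
```

```bash
python3 -c "
from h import *
plan(570,106.9,120,3.1416)
"
```

```text
t 24.57 pos [ 569.4 -174.2  120.7] yaw 2.617 q6 -1.45 open 0.802 grip 0.0 F [ 0.3 -0.6 -0.2]
slide [0.1404 0.2436 0.0007] roll -0.525 dist 281.1 q6 end -1.39
```

Call:
step_arm:
  increments:
    - {"slide": [0.1404,0.2436,0],"roll": -0.525}
    - {"slide": [0.1404,0.2436,0],"roll": -0.525}
    - {"slide": [0.1404,0.2436,0],"roll": -0.525}
    - {"slide": [0.1404,0.2436,0],"roll": -0.525}
    - {"slide": [0.1404,0.2436,0],"roll": -0.525}

```text
t: 25.2
eef_pos: [569.6, 109.6, 120.7]
tcp_rot: [3.142, -0.002, -3.139]
ft_force: [0.6, -0.1, -0.3]
opening: 0.797
grip_force: 0.0
```

Call:
step_arm:
  increments:
    - {"slide": [0,0,0],"roll": 0}
    - {"slide": [0,0,0.02],"roll": 0}
    - {"slide": [0,0,0.035],"roll": 0}
    - {"slide": [0,0,0.035],"roll": 0}

```text
t: 25.7
eef_pos: [570.0, 105.9, 85.6]
tcp_rot: [-3.141, -0.003, 3.141]
ft_force: [-0.9, -1.5, -0.3]
opening: 0.799
grip_force: 0.0
```

Run:
```python
from h import *
plan(570.4,106.9,15.8,3.1416)
d=cam('top');np.savez('top6.npz',**d);w=cloud(d)
m=(np.hypot(w[...,0]-570,w[...,1]+175)<36)
p=w[m&(w[...,2]>38)&(w[...,2]<60)];print(rect(p),len(p),p.mean(0))
cv2.imwrite('pics/tc6.png',cv2.resize(d['color'][130:186,310:366,::-1],(500,500),interpolation=cv2.INTER_CUBIC))
```

```text
t 25.7 pos [570.  105.9  85.6] yaw 3.141 q6 -1.5 open 0.799 grip 0.0 F [-0.9 -1.5 -0.3]
slide [-0.0004  0.001   0.0698] roll -0.0009 dist 69.8 q6 end -1.39
((569.8351440429688, -174.77455139160156), (32.972721099853516, 36.39396667480469), 59.87746810913086) 209 [ 568.38095209 -173.89483957   48.0111514 ]
```

View pics/tc6.png

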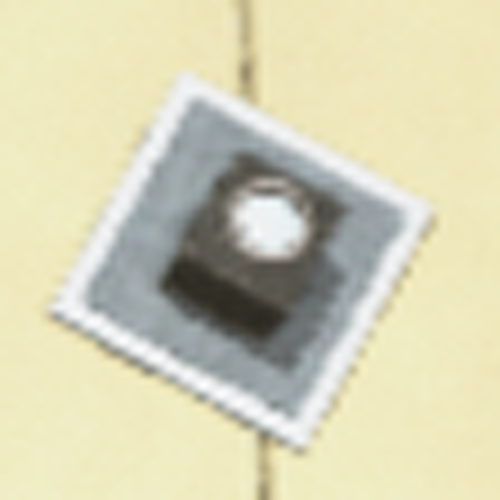

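The counter is centred and parallel on the square stand: offset about 1 mm, angle 59.9° against 59.8°. Now the tape measure.

Call:
step_arm:
  increments:
    - {"slide": [0,0.001,0.03],"roll": 0}
    - {"slide": [0,0.001,0.065],"roll": 0}
    - {"slide": [0,0.001,0.0685],"roll": 0}
    - {"slide": [0,0.001,0.0685],"roll": 0}
    - {"slide": [0,0.001,0.0685],"roll": 0}

```text
t: 26.38
eef_pos: [571.3, 107.7, 20.1]
tcp_rot: [3.141, 0.002, -3.142]
ft_force: [-0.4, -0.3, 0.3]
opening: 0.798
grip_force: 0.0
```

Call:
step_arm:
  increments:
    - {"slide": [0,0,0],"roll": 0}
    - {"slide": [0,0,0],"roll": 0}
    - {"slide": [0,0,0],"roll": 0}
    - {"slide": [0,0,0],"roll": 0}
    - {"slide": [0,0,0],"roll": 0}
  fingers: 0.1

```text
t: 27.0
eef_pos: [570.6, 107.7, 18.6]
tcp_rot: [3.142, -0.0, -3.141]
ft_force: [-1.0, -0.7, -1.0]
opening: 0.329
grip_force: 0.0
```

Call:
step_arm:
  increments:
    - {"slide": [0,0,0],"roll": 0}
    - {"slide": [0,0,0],"roll": 0}
    - {"slide": [0,0,0],"roll": 0}

```text
t: 27.38
eef_pos: [570.6, 107.7, 18.6]
tcp_rot: [3.142, 0.0, -3.141]
ft_force: [0.7, 1.0, -0.9]
opening: 0.272
grip_force: 30.0
```

Call:
step_arm:
  increments:
    - {"slide": [0,0,-0.03],"roll": 0}
    - {"slide": [0,0,-0.09],"roll": 0}
    - {"slide": [0,0,-0.11],"roll": 0}
    - {"slide": [0,0,-0.11],"roll": 0}
    - {"slide": [0,0,-0.11],"roll": 0}

```text
t: 28.0
eef_pos: [570.0, 107.7, 127.4]
tcp_rot: [-3.142, -0.002, -3.142]
ft_force: [1.0, 0.7, -1.2]
opening: 0.271
grip_force: 30.0
```

Run:
```python
from h import *
plan(470,150,126,3.1416)
plan(462.3,266.3,126,.778)
```

```text
t 28.0 pos [570.  107.7 127.4] yaw -3.142 q6 -1.5 open 0.271 grip 29.97007817029953 F [ 1.   0.7 -1.2]
slide [0.1    0.0423 0.0014] roll 0.0 dist 108.6 q6 end 5.02
t 28.0 pos [570.  107.7 127.4] yaw -3.142 q6 -1.5 open 0.271 grip 29.97007817029953 F [ 1.   0.7 -1.2]
slide [0.1077 0.1586 0.0014] roll 2.3636 dist 191.7 q6 end 7.6
```

Call:
step_arm:
  increments:
    - {"slide": [0.06,0.02,0],"roll": 0}
    - {"slide": [0.1,0.1,0],"roll": 0.1}
    - {"slide": [0.1077,0.1586,0],"roll": 0.28}
    - {"slide": [0.1077,0.1586,0],"roll": 0.46}
    - {"slide": [0.1077,0.1586,0],"roll": 0.64}

```text
t: 28.62
eef_pos: [461.6, 267.9, 127.1]
tcp_rot: [-3.14, -0.001, 2.499]
ft_force: [0.2, 0.2, -0.4]
opening: 0.274
grip_force: 30.0
```

Call:
step_arm:
  increments:
    - {"slide": [0,0,0],"roll": 0.9}
    - {"slide": [0,0,0],"roll": 0.9}
    - {"slide": [0,0,0],"roll": 0.9}
    - {"slide": [0,0,0],"roll": 0.9}
    - {"slide": [0,0,0],"roll": 0.9}

```text
t: 29.25
eef_pos: [462.3, 266.0, 127.0]
tcp_rot: [-3.139, 0.001, 1.597]
ft_force: [-0.2, -0.3, -1.2]
opening: 0.275
grip_force: 30.0
```

Run:
```python
from h import *
plan(462.3,266.3,126,.778)
```

```text
t 29.25 pos [462.3 266.  127. ] yaw 1.597 q6 0.37 open 0.275 grip 29.967045485973358 F [-0.2 -0.3 -1.2]
slide [0.0003 0.     0.001 ] roll 0.8185 dist 1.1 q6 end 1.32
```

Call:
step_arm:
  increments:
    - {"slide": [0,0,0],"roll": 0.82}
    - {"slide": [0,0,0],"roll": 0.82}
    - {"slide": [0,0,0.02],"roll": 0.82}
    - {"slide": [0,0,0.04],"roll": 0.82}
    - {"slide": [0,0,0.06],"roll": 0.82}

```text
t: 29.88
eef_pos: [462.2, 266.0, 66.6]
tcp_rot: [-3.141, 0.002, 0.778]
ft_force: [0.5, -0.2, -1.3]
opening: 0.272
grip_force: 30.0
```

Call:
step_arm:
  increments:
    - {"slide": [0,0,0.015],"roll": 0}
    - {"slide": [0,0,0.015],"roll": 0}
    - {"slide": [0,0,0.015],"roll": 0}

```text
t: 30.25
eef_pos: [463.0, 266.4, 53.8]
tcp_rot: [-3.142, -0.0, 0.783]
ft_force: [0.4, -0.1, -0.5]
opening: 0.272
grip_force: 30.0
```

Run:
```python
from h import *
plan(462.2,266,22.6,.777)
```

```text
t 30.25 pos [463.  266.4  53.8] yaw 0.783 q6 1.19 open 0.272 grip 29.970130026340485 F [ 0.4 -0.1 -0.5]
slide [-0.0008 -0.0003  0.0312] roll 0.006 dist 31.2 q6 end 1.32
```

Call:
step_arm:
  increments:
    - {"slide": [0,0,0.012],"roll": 0.006}
    - {"slide": [0,0,0.02],"roll": 0.006}
    - {"slide": [0,0,0.027],"roll": 0.006}
    - {"slide": [0,0,0.027],"roll": 0.006}
    - {"slide": [0,0,0.027],"roll": 0.006}

```text
t: 30.88
eef_pos: [463.0, 266.4, 26.7]
tcp_rot: [-3.142, -0.0, 0.776]
ft_force: [-0.0, -0.5, -1.6]
opening: 0.271
grip_force: 30.0
```

Call:
step_arm:
  increments:
    - {"slide": [0,0,0.0005],"roll": 0}
    - {"slide": [0,0,0.001],"roll": 0}
    - {"slide": [0,0,0.001],"roll": 0}

```text
t: 31.25
eef_pos: [462.9, 266.3, 25.7]
tcp_rot: [-3.142, -0.0, 0.776]
ft_force: [-0.5, 0.4, -0.6]
opening: 0.273
grip_force: 30.0
```

Run:
```python
from h import *
plan(462.2,266,22.6,.777)
```

```text
t 31.25 pos [462.9 266.3  25.7] yaw 0.776 q6 1.19 open 0.273 grip 29.969938695430756 F [-0.5  0.4 -0.6]
slide [-0.0007 -0.0002  0.0031] roll -0.0009 dist 3.2 q6 end 1.32
```

Call:
step_arm:
  increments:
    - {"slide": [-0.0007,-0.0002,0.001],"roll": 0}
    - {"slide": [-0.0007,-0.0002,0.002],"roll": 0}
    - {"slide": [-0.0007,-0.0002,0.0028],"roll": 0}
    - {"slide": [-0.0007,-0.0002,0.0028],"roll": 0}

```text
t: 31.75
eef_pos: [462.2, 265.9, 22.8]
tcp_rot: [-3.142, 0.0, 0.776]
ft_force: [-0.1, -0.6, -2.4]
opening: 0.272
grip_force: 30.0
```

Call:
step_arm:
  increments:
    - {"slide": [0,0,0.0003],"roll": 0}
    - {"slide": [0,0,0.0003],"roll": 0}

```text
t: 32.0
eef_pos: [462.3, 265.9, 22.6]
tcp_rot: [3.142, -0.0, 0.776]
ft_force: [0.8, 0.6, 0.7]
opening: 0.269
grip_force: 30.0
```

Call:
step_arm:
  increments:
    - {"slide": [0,0,0],"roll": 0}
    - {"slide": [0,0,0],"roll": 0}
    - {"slide": [0,0,0],"roll": 0}
    - {"slide": [0,0,0],"roll": 0}
  fingers: 0.7

```text
t: 32.5
eef_pos: [462.2, 266.0, 22.6]
tcp_rot: [-3.142, -0.0, 0.776]
ft_force: [-0.5, 0.3, -0.9]
opening: 0.637
grip_force: 0.0
```

Call:
step_arm:
  increments:
    - {"slide": [0,0,-0.04],"roll": 0}
    - {"slide": [0,0,-0.1],"roll": 0}
    - {"slide": [0,0,-0.16],"roll": 0}
    - {"slide": [0,0,-0.18],"roll": 0}
    - {"slide": [0,0,-0.18],"roll": 0}

```text
t: 33.12
eef_pos: [462.6, 266.1, 203.9]
tcp_rot: [3.14, -0.003, 0.776]
ft_force: [-0.0, 0.1, -0.4]
opening: 0.7
grip_force: 0.0
```

Run:
```python
from h import *
plan(470,0,210,.777)
```

```text
t 33.12 pos [462.6 266.1 203.9] yaw 0.776 q6 1.19 open 0.7 grip 0.0 F [-0.   0.1 -0.4]
slide [-0.1811  0.1951 -0.0061] roll -0.0009 dist 266.3 q6 end 0.79
```

Now I'll move the arm aside and check the result.

Call:
step_arm:
  increments:
    - {"slide": [-0.18,0.195,0],"roll": 0}
    - {"slide": [-0.18,0.195,0],"roll": 0}
    - {"slide": [-0.18,0.195,0],"roll": 0}
    - {"slide": [-0.18,0.195,0],"roll": 0}
    - {"slide": [-0.18,0.195,0],"roll": 0}

```text
t: 33.75
eef_pos: [469.7, -2.1, 201.0]
tcp_rot: [-3.14, 0.002, 0.772]
ft_force: [-0.2, 0.1, 0.2]
opening: 0.699
grip_force: 0.0
```

Run:
```python
from h import *
d=cam('top');np.savez('top7.npz',**d);w=cloud(d)
m=(np.hypot(w[...,0]-462,w[...,1]-266)<50)
p=w[m&(w[...,2]>18)&(w[...,2]<75)];print('tape',rect(p),len(p))
print(stands(d,'top')['oblong'])
s=cam('side');np.savez('side7.npz',**s);w=cloud(s)
m=(np.hypot(w[...,0]-462,w[...,1]-269)<50)
p=w[m&(w[...,2]>18)&(w[...,2]<75)];print('tape',rect(p),len(p))
m=(np.hypot(w[...,0]-462,w[...,1]-269)<75)
p=w[m&(w[...,2]>5)&(w[...,2]<10)];print('stand',rect(p),len(p))
a=cv2.resize(d['color'][170:236,122:188,::-1],(500,500),interpolation=cv2.INTER_CUBIC)
cv2.imwrite('pics/t7.png',a)
save(s,'side7.png')
```

```text
tape ((461.4579162597656, 263.6087341308594), (74.05799865722656, 28.220338821411133), 43.44137191772461) 364
((470.0839538574219, 243.93594360351562), (138.45901489257812, 105.89056396484375), 43.691226959228516)
tape ((461.4910888671875, 268.3977355957031), (76.4557113647461, 28.815515518188477), 42.97034454345703) 883
stand ((462.82916259765625, 268.0932922363281), (116.57770538330078, 59.385475158691406), 43.88850021362305) 992
```

View pics/t7.png

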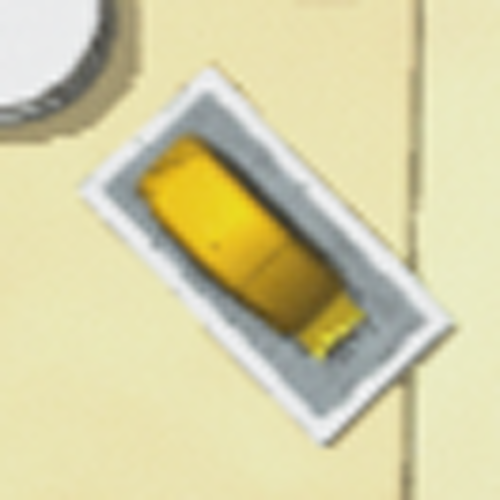

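View pics/side7.png

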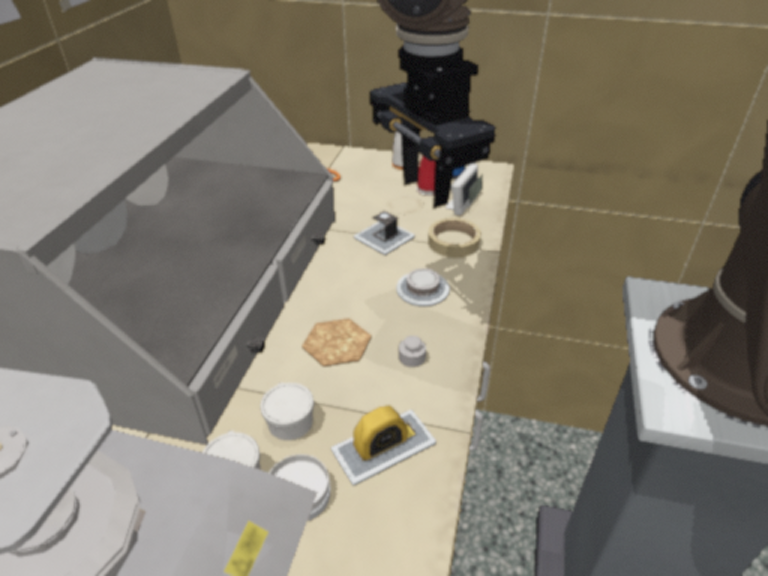

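All three objects now stand upright on their own stands: the counter at (385,230), the holder at (422,283) and the tape at (382,435), within about 2 mm of centre. The bystanders haven't moved and the arm is clear, so I'll hand it in.

```bash
python3 -c "
from h import *
print(env.job_done())"
```

```text
the job is handed in; nothing more can be done
None
```

The job is handed in: the specimen holder, thread counter and tape measure each stand upright on their own stands, within about 2 mm of centre and about 1° of alignment by the camera measurements. I left the loading weight, tub and tape roll alone.

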